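Two-thermometer check of a buffet warming plate

ROBOT

A 6-joint arm with a two-finger parallel gripper is mounted at the origin on a cart in front of the work surface, level with it; the furniture and walls round the work are solid. World frame = base frame: x ahead of the robot, y to its left, z up, the work surface at z = 0. Lengths are in m, angles in rad, forces in N, time in s.
With the tool pointing down it reaches from about 0.3 to 0.875 m from the base axis. Payload 6.4 kg.
Tool frame: the origin (TCP) lies at the very end of the fingers, on their centre line; the grasp point (between the pads) lies 19 mm behind it; z points along the fingers, y is the line along which they close (so a half turn about z gives the same grasp; the last joint's range is limited). The gripper opens to 85 mm and grips with 20 to 120 N. Pads are 22 mm wide; open, the fingers measure 114 mm over their backs; the gripper's body (76 mm by 85 mm) begins 54 mm behind the grasp point. The pads swing forward as they close: fully open they stand 13 mm farther back than shut.
Start: joints at [1.081, 0.181, 1.607, -0, 1.354, -0.206], TCP at [0.161, 0.552, 0.231] pointing down, gripper open.
Joint ranges: [-2.99, 2.99], [-0.89, 2.07], [0.3, 2.58], [-1.14, 4.28], [0, 2.63], [-3.12, 3.12]. Speed limits (rad/s): [2.57, 2.57, 3.01, 3.14, 3.14, 3.14].

INTERFACE

Orientations are given as a unit quaternion [w, x, y, z].
In Python, from bench import ctrl gives the robot as it stands.
- The arm moves only by the shell command python3 jog.py 'ROWS'. ROWS is a JSON list of rows, 1 to 10 of them, each of 7 numbers: dx, dy, dz in m, then a rotation vector rx, ry, rz in rad, then the opening from 0.0 (shut) to 1.0 (fully open); each row is the pose to reach, as a shift and turn from the pose commanded when the command began, along the tool's axes at that moment; what a row does not reach only later rows make up. A row lasts 1/8 s, in which the tool goes at most 0.0625 m and 0.188 rad, less where a joint would pass 70% of its speed; a pose out of reach is approached as far as the arm can. The fingers move at their own pace and stop on an object; the grip force is fixed at half the most. Time passes only in rows, so rows that do not move let the fingers close. It prints the time, the measured TCP pose, the force, the opening and the grip force at its end.
- ctrl.get_obs(): the state, without advancing time (a new reading comes with each control period).
- ctrl.camera(name): name is "scene" or "top" or "wrist"; returns the picture (480x640x3 uint8, blue, green, red); there is no depth.
- ctrl.camera_params(name): a dict with "fovy" (degrees; the focal length in pixels is half the picture's height over the tangent of half this angle, whatever the lens; pixels are square), "cx", "cy" (the principal point, pixels), "view" (4x4, takes a point from world to camera coordinates). Camera axes: x right, y up, looking along -z (the intrinsics and any distortion apply to the point x, -y, -z); pixel columns grow to the right and rows downward; lengths in m; the calibration is good to about 2 mm. The wrist camera is an equidistant fisheye: a pixel r from the principal point sees the ray r / f radians off the axis. A picture is of the moment at which its call begins: read the wrist's pose just before it. camera_params takes no time and is no camera call; for the wrist camera it gives the pose at the moment of the call.
- ctrl.hand_in(): hands the job in; it is judged then, once.
The state is a dict: "time_s": time; "q": joint angles; "dq": joint speeds; "joint_efforts": joint torques, N m; "eef_pos": TCP position; "eef_rot": TCP orientation; "wrist_force": force on the tool from outside, world axes, zero at the start; "torque": the same for the moment, N m; "opening": opening from 0.0 (shut) to 1.0 (fully open); "grasp_force": force on a finger pad.
Only numpy, scipy, OpenCV 4.12 (cv2) and the standard library are available. Lean on these libraries where they do the work, as an engineer would, in place of code of your own. Each camera call takes 0.05 s, during which the arm holds its last target. There are 200 camera calls.

TASK

Check the warming plate with both thermometers at once: take the stem thermometer out of its stand, put its stem all the way down into the thermometer well on the plate's control strip, and let go. Then lift the infrared thermometer out of its cradle, carry it over the things in between and over the plate's rail, and hold it upright, lens down, centred over the cross in the ring on the glass, about 25 mm above the glass, never touching the warming plate with it and leaving the shaker, the tumbler and the mug alone. Finish while still holding it there, still.

Things in the scene. Friction and masses are not known exactly. Their poses are not given: they have to be found in the camera images.
- warmer: Buffet warming plate, fixed, 240 (x) x 310 (y) mm; origin at the centre of its underside. Dark glass top 70 mm high with a printed ring 140 mm across; a round rail (7 mm bar, top 107 mm high) runs all round it, 108 mm from the ring's centre in x, 103 in y. Control strip (66 mm high) on its -y side: knob toward -x (86 mm high), thermometer well toward +x
- zone_centre (a point): Centre of the cross in the printed ring, on the surface of the glass (70 mm above the worktop); z up, axes as the warmer's; at (0, 45, 70) mm in the warmer's frame
- well_mouth (a point): Centre of the mouth of the thermometer well, z up; at (55, -110, 78) mm in the warmer's frame. A vertical hole 8 mm wide and 66 mm deep, with a 2 mm lead-in, in a dark square collar 26 mm wide that stands 12 mm above the strip; the nearest rail bar is 52 mm away toward +y of the warmer
- stem_thermometer: Stem thermometer, 60 g, standing stem down in its sleeve stand. Origin at the tip, z up along the stem. Steel stem 5 mm thick, pointed, 62 mm long up to a round shoulder 18 mm across that stops on the mouth of the well or stand; above it a neck and a white bar handle 64 mm (its x) x 20 mm (its y) x 22 mm high, spanning 76 to 98 mm above the tip. Grip it across the 20 mm
- stem_tip (a point): Tip of the stem, the same point as the stem thermometer's origin
- sleeve_stand: Fixed stand of the stem thermometer: grey disc 72 mm across with an upright tube 21 to 24 mm thick, mouth 75 mm above the worktop, in which the stem stands; lift it straight up. Origin at the centre of its underside
- ir_thermometer: Pen-shaped infrared thermometer, 140 g, standing upright in its cradle, lens down. Origin at the lens face, z up along the body. Black round nose 16 mm long (20 to 25 mm thick) at the bottom, white body 34 mm (its x) x 26 mm (its y) up to 150 mm above the lens. Grip it across the 26 mm, above the cradle; display on its -x face
- ir_lens (a point): Centre of the lens face at the lower end, the same point as the infrared thermometer's origin
- cradle: Fixed cradle of the infrared thermometer: grey base 80 x 68 mm with an open-topped pocket, 38 x 30 mm inside, floor 11 mm and rim 55 mm above the worktop; lift the thermometer straight up. Origin at the centre of its underside
- salt_shaker: Bystander: salt shaker, 44 mm across, 90 mm high, loose; origin at the centre of its underside
- tumbler: Bystander: upturned clear tumbler, 70 mm across, 98 mm high, loose; origin at the centre of its underside
- mug: Bystander: upturned white mug, 86 x 115 x 94 mm high, loose; origin at the centre of its underside

How it is judged:
On the way, in this order (a step that is already met when the one before it is completed fails the run):
1. the stem thermometer stands home in the well and is let go (horizontal distance between stem_tip and well_mouth below 0.005 m and z of stem_tip in the frame of well_mouth below -0.057 m and angle between stem_thermometer's own z axis and vertical below 0.1 rad and contact force between stem_thermometer and the fingers below 0.1 N), for 0.2 s.
2. the infrared thermometer is out of its cradle, in the fingers, its lens higher than the rail (height (world z) of ir_lens above 0.107 m and contact force between ir_thermometer and the fingers above 1 N), for 0.1 s.
At the end, for the whole second after the job is handed in: The stem thermometer is in the well, within 5 mm of fully home, upright within 0.1 rad and let go. The fingers hold the infrared thermometer still, within 0.12 rad of upright, its lens within 15 mm of the cross sideways and 10 to 40 mm above the glass, not touching the warming plate (all of step 1 and horizontal distance between ir_lens and zone_centre below 0.015 m and z of ir_lens in the frame of zone_centre between 0.01 and 0.04 m and angle between ir_thermometer's own z axis and vertical below 0.12 rad and contact force between ir_thermometer and the fingers above 1 N and contact force between ir_thermometer and warmer below 0.05 N and linear speed of ir_thermometer below 0.02 m/s); the arm keeps its last pose, push and grip.
It fails at once if the infrared thermometer touches the warming plate (contact force between ir_thermometer and warmer above 0.5 N).
It fails at once if the salt shaker is pushed more than 20 mm or tipped (distance of salt_shaker from where it was at the start of the episode above 0.02 m or angle between salt_shaker's own z axis and vertical above 0.35 rad).
It fails at once if the tumbler is pushed more than 20 mm or tipped (distance of tumbler from where it was at the start of the episode above 0.02 m or angle between tumbler's own z axis and vertical above 0.35 rad).
It fails at once if the mug is pushed more than 20 mm or tipped (distance of mug from where it was at the start of the episode above 0.02 m or angle between mug's own z axis and vertical above 0.35 rad).
It also fails if it takes over 69 s, if anything falls off the work surface, if the arm or the gripper's body presses on something with over 40 N, if the wrist force passes 120 N, or if a joint passes its speed limit or range.

## Working session

There is one attempt and no reset: what is moved stays moved. The work goes in short steps, Python scripts to look and compute and a shell command to move; the robot and the scene stay as the last step left them, time stands still between calls to the robot, and variables do not carry over. Pictures are saved under pics/ and viewed, at most 10 in all, crops included, and the job is handed in when it is done.

```bash
ls; mkdir -p pics; python3 - <<'E'
from bench import ctrl
import cv2,json
o=ctrl.get_obs();print(o)
for n in("scene","top","wrist"):
    p=ctrl.camera_params(n);print(n,p);cv2.imwrite(f"pics/{n}0.png",ctrl.camera(n))
E
```

```text
bench.py
jog.py
pics
{'time_s': 0.0, 'q': array([ 1.08069854e+00,  1.81567465e-01,  1.60800892e+00,  5.92081427e-06,
        1.35381251e+00, -2.06303154e-01]), 'dq': array([-1.96555836e-03,  4.79932024e-04, -5.39721403e-04, -6.19398793e-04,
       -3.38654636e-04,  2.46265962e-05]), 'joint_efforts': array([ 2.20091468e-03, -4.44861495e+01, -3.51343024e+01, -1.04160174e-04,
        9.45159554e-03, -1.04602466e-05]), 'eef_pos': array([0.16071472, 0.5515012 , 0.23036887]), 'eef_rot': array([-3.09160738e-04,  1.41422193e-01,  9.89948967e-01, -8.43233557e-04]), 'wrist_force': array([-0.37779098, -0.62811993,  0.89844688]), 'torque': array([ 0.0185451 , -0.0083979 ,  0.03707989]), 'grasp_force': 0.0, 'opening': 1.0010970868802715}
scene {'fovy': 51.61254389791118, 'cx': 303.811072783416, 'cy': 245.24170089348024, 'view': array([[ 0.58988339, -0.80725326,  0.01948728, -0.41346581],
       [ 0.31126042,  0.24958278,  0.91696531, -0.19745908],
       [-0.74508693, -0.53483699,  0.39849073, -0.53252578],
       [ 0.        ,  0.        ,  0.        ,  1.        ]])}
top {'fovy': 56.2375386746372, 'cx': 323.9844029404631, 'cy': 244.33113783478154, 'view': array([[ 0.01772504, -0.99958607,  0.02266083, -0.15146138],
       [ 0.98504516,  0.0213431 ,  0.17096933, -0.56291714],
       [-0.17138221,  0.0192915 ,  0.98501572, -0.87173177],
       [ 0.        ,  0.        ,  0.        ,  1.        ]])}
wrist {'fovy': 65.70646984690485, 'cx': 319.55978065750867, 'cy': 241.38142919016337, 'view': array([[ 0.27877202,  0.96035571, -0.00175447, -0.57456208],
       [-0.91788394,  0.26590513, -0.29459046,  0.03797205],
       [-0.2824451 ,  0.08373397,  0.95562199, -0.37841104],
       [ 0.        ,  0.        ,  0.        ,  1.        ]])}
```

View pics/top0.png

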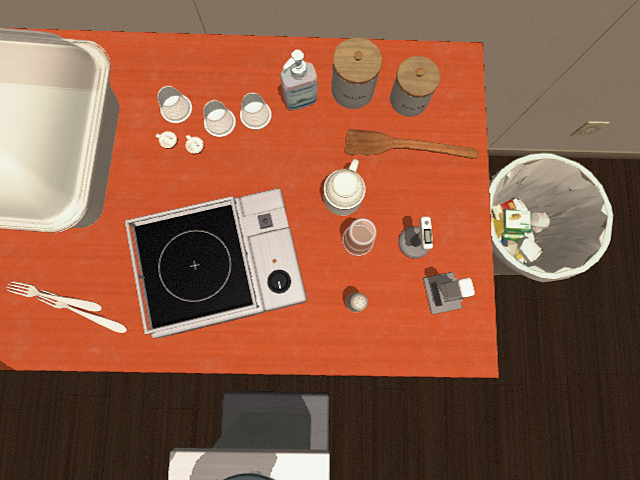

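View pics/scene0.png

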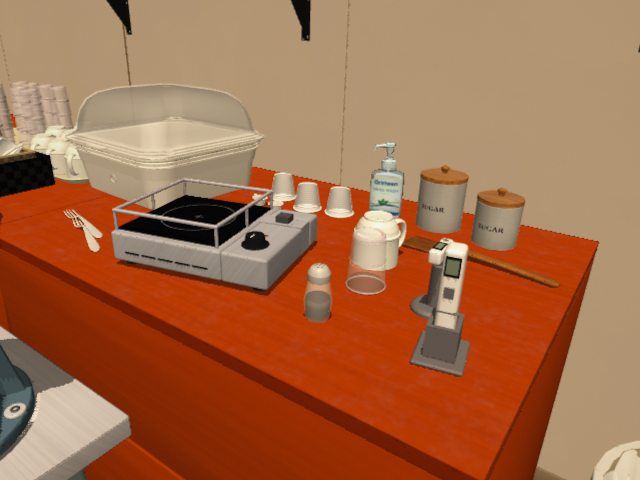

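The top view shows the warmer's cross at about (195,265), the well collar at (265,220), the stem handle at (427,233), and the IR pen top at (466,288). The shaker is at (357,301), the tumbler at (360,237) and the mug at (345,188). The scene view shows the IR pen at (450,280) with its display toward the camera, and the stem thermometer behind it.

```bash
cat > h.py <<'E'
import numpy as np, cv2
from bench import ctrl
def K(p): 
    f=240/np.tan(np.radians(p['fovy']/2)); return f
def ray(p,u,v,fish=False):
    f=K(p); x=(u-p['cx']); y=(v-p['cy'])
    if fish:
        r=np.hypot(x,y); t=r/f; d=np.array([x/r*np.sin(t),-y/r*np.sin(t),-np.cos(t)])
    else: d=np.array([x/f,-y/f,-1.])
    R=p['view'][:3,:3]; return -R.T@p['view'][:3,3], R.T@d
def onplane(p,u,v,z,fish=False):
    o,d=ray(p,u,v,fish); return o+d*(z-o[2])/d[2]
def proj(p,P,fish=False):
    c=p['view'][:3,:3]@np.asarray(P,float)+p['view'][:3,3]; f=K(p)
    a=np.array([c[0],-c[1]]); 
    if fish:
        n=np.hypot(*a); a=a/n*np.arctan2(n,-c[2])
    else: a=a/-c[2]
    return a*f+[p['cx'],p['cy']]
E
python3 - <<'E'
from h import *
t=cv2.imread('pics/top0.png');s=cv2.imread('pics/scene0.png')
a=cv2.resize(t[205:325,390:490],None,fx=4,fy=4,interpolation=cv2.INTER_CUBIC)
b=cv2.resize(s[230:380,400:475],None,fx=3.2,fy=3.2,interpolation=cv2.INTER_CUBIC)
cv2.imwrite('pics/crop1.png',np.hstack([a,b]))
p=ctrl.camera_params('top')
for n,u,v,z in[('cross',195,265,.07),('well',265,220,.078),('stem',427,233,.115),('ir',466,288,.16),('shaker',358,298,.09),('tumb',362,232,.098),('mug',347,184,.094)]:print(n,onplane(p,u,v,z).round(3))
E
```

```text
cross [0.515 0.115 0.07 ]
well [ 0.608 -0.021  0.078]
stem [ 0.581 -0.337  0.115]
ir [ 0.473 -0.393  0.16 ]
shaker [ 0.455 -0.207  0.09 ]
tumb [ 0.584 -0.213  0.098]
mug [ 0.682 -0.183  0.094]
```

View pics/crop1.png

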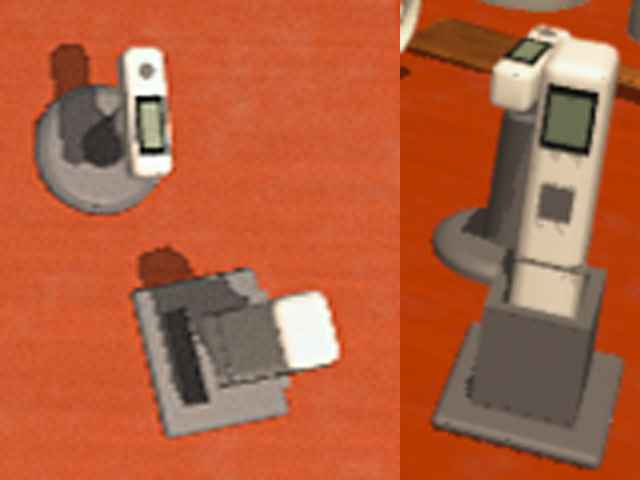

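The crop shows the stem handle's top face centred near crop (147,113), which is about (426.7,233) in full, with its long side near vertical. The IR top face is near crop (307,330), about (466.8,287.5), and is tilted like its cradle.

```bash
python3 - <<'E'
from h import *
t=cv2.imread('pics/top0.png');p=ctrl.camera_params('top')
hsv=cv2.cvtColor(t,cv2.COLOR_BGR2HSV)
def rect(m,off,z,name):
    m=cv2.resize(m,None,fx=1,fy=1)
    cs,_=cv2.findContours(m,cv2.RETR_EXTERNAL,cv2.CHAIN_APPROX_NONE);c=max(cs,key=cv2.contourArea)
    r=cv2.minAreaRect(c+np.array(off)); b=cv2.boxPoints(r)
    P=np.array([onplane(p,*q,z)[:2] for q in b]); c0=P.mean(0)
    e=[P[1]-P[0],P[2]-P[1]]; L=[np.linalg.norm(x) for x in e]; l=e[int(np.argmax(L))]
    print(name,c0.round(4),np.round(L,4),'long axis deg',(np.degrees(np.arctan2(l[1],l[0]))).round(1)%180,b.round(1).tolist())
w=((hsv[...,1]<50)&(hsv[...,2]>190)).astype(np.uint8)*255
rect(w[210:255,418:440],(418,210),.111,'stem')
rect(w[270:305,455:480],(455,270),.161,'ir')
# ring
g=cv2.cvtColor(t,cv2.COLOR_BGR2GRAY)
sub=(g[222:310,150:240]>70).astype(np.uint8)*255
cs,_=cv2.findContours(sub,cv2.RETR_EXTERNAL,cv2.CHAIN_APPROX_NONE);c=max(cs,key=lambda c:cv2.boundingRect(c)[2])
print('ring',e:=cv2.fitEllipse(c+np.array([150,222])), onplane(p,*e[0],.07).round(4))
# cradle base & collar
d=((g<75)).astype(np.uint8)*255
rect(d[208:232,252:280],(252,208),.078,'collar')
k=t[205:235,250:282];print(g[212:229,256:274])
E
```

```text
stem [ 0.5936 -0.3353] [0.0176 0.0397] long axis deg 178.7 [[421.0, 217.0], [430.0, 217.0], [430.0, 237.0], [421.0, 237.0]]
ir [ 0.4745 -0.3938] [0.0239 0.0317] long axis deg 13.300000000000011 [[457.70001220703125, 280.20001220703125], [470.29998779296875, 276.70001220703125], [475.0, 294.1000061035156], [462.3999938964844, 297.5]]
ring ((194.25537109375, 265.5571594238281), (69.70917510986328, 73.30416870117188), 58.00535583496094) [0.5142 0.116  0.07  ]
collar [ 0.6068 -0.0198] [0.006  0.0062] long axis deg 2.3000000000000114 [[263.0, 219.0], [266.0, 219.0], [266.0, 222.0], [263.0, 222.0]]
[[205 201 196 196 192 168 168 184 187 207 220 216 210 208 212 212 211 208]
 [195 186 170 156 177 206 215 219 219 217 197 167 119 114 190 220 210 210]
 [186 215 212 213 211 210 180 150 122  88  86  91  91  86 167 214 210 212]
 [219 197 140  97  91  89  86  97  94 100  99  96  99  92 101 181 211 211]
 [217 164  80  92  97  96 101 101  96 102 104  99  96  97 128 191 213 215]
 [221 170  90  95 104  99 102 102  92 101  97 108 104 101  75 166 220 213]
 [215 171  96  95 100 102  99  91  81  86  88  97 106 105  80 169 220 216]
 [212 198 132  92  97  98  95  73  48  51  64  77  97 102  94 140 197 219]
 [212 222 169  89 103 103  84  63  70  85  85  87  96 105 100 109 189 223]
 [210 215 165  88 102 102  84  71  95 109  92  87 104 107 102  81 173 223]
 [211 214 175 103 101 104 102  85  72  73  72  92 107 103 100  84 170 220]
 [207 212 196 128  99 100 104 103  94  85  93 106 104 102  99  97 137 199]
 [204 209 209 152  86  99  98 105 104 105 101 102 105 102 101  94 112 184]
 [212 212 224 174  89  97  97 102 105 105 104 103 105  93  86  57 102 188]
 [209 214 224 183 113  98 102 101  97  97  78  58  62  50  76  87 112 184]
 [211 212 224 195 122  86  76  61  63  45  72 110 136 148 198 231 221 219]
 [211 214 219 191 114  64  78 103 137 145 198 229 230 229 227 220 217 223]]
```

```bash
cat >> h.py <<'E'
from scipy.spatial.transform import Rotation as Ro
def tcp():
    o=ctrl.get_obs(); q=o['eef_rot']; return o['eef_pos'],Ro.from_quat([q[1],q[2],q[3],q[0]])
def goal(x,y,z,yaw):   # yaw: world angle (deg) of the tool's y axis, tool down
    P,R=tcp(); a=np.radians(yaw); ty=np.array([np.cos(a),np.sin(a),0]); tz=np.array([0,0,-1.])
    D=Ro.from_matrix(np.c_[np.cross(ty,tz),ty,tz])
    d=R.inv().apply(np.array([x,y,z])-P); r=(R.inv()*D).as_rotvec()
    print('goal',d.round(4),r.round(4),'rows',round(np.linalg.norm(d)/.0625,1),round(np.linalg.norm(r)/.188,1))
E
python3 - <<'E'
from h import *
t=cv2.imread('pics/top0.png');p=ctrl.camera_params('top')
hsv=cv2.cvtColor(t,cv2.COLOR_BGR2HSV)
w=((hsv[...,1]<60)&(hsv[...,2]>170)).astype(np.uint8)*255
y,x=np.nonzero(w[212:254,418:438]);pts=np.c_[x+418,y+212].astype(np.float32)
b=cv2.boxPoints(cv2.minAreaRect(pts));P=np.array([onplane(p,*q,.111)[:2] for q in b]);print(b,P.round(4),P.mean(0))
goal(.583,-.337,.231,96)
E
```

```text
[[420.39407 217.12352]
 [430.10587 216.37645]
 [432.52353 247.80586]
 [422.81174 248.55293]] [[ 0.613  -0.3258]
 [ 0.6149 -0.3448]
 [ 0.553  -0.3481]
 [ 0.5511 -0.3293]] [ 0.58298994 -0.33697273]
goal [-6.541e-01 -7.349e-01  4.000e-04] [-0.0013 -0.0005 -0.3885] rows 15.7 2.1
```

```bash
R='-0.654,-0.735,0,0,0,-0.34,1'; python3 jog.py '[[-0.06,-0.067,0,0,0,-0.1,1],[-0.3,-0.34,0,0,0,-0.34,1],[-0.3,-0.34,0,0,0,-0.34,1],[-0.3,-0.34,0,0,0,-0.34,1],[-0.654,-0.735,0,0,0,-0.34,1],[-0.654,-0.735,0,0,0,-0.34,1],[-0.654,-0.735,0,0,0,-0.34,1],[-0.654,-0.735,0,0,0,-0.34,1],[-0.654,-0.735,0,0,0,-0.34,1],[-0.654,-0.735,0,0,0,-0.34,1]]'; python3 -c "
from h import *
goal(.583,-.337,.2,93.2)"
```

```text
time_s: 1.4
eef_pos: [0.4272, -0.0104, 0.2314]
eef_rot: [0.0, -0.028, 1.0, 0.0]
wrist_force: [1.1, 0.0, -0.1]
opening: 1.001
grasp_force: 0.0
goal [-0.1374 -0.3348  0.0315] [ 0.      0.0007 -0.0002] rows 5.8 0.0
```

```bash
python3 jog.py '[[-0.137,-0.335,0.03,0,0,0,0.7],[-0.137,-0.335,0.03,0,0,0,0.7],[-0.137,-0.335,0.03,0,0,0,0.7],[-0.137,-0.335,0.03,0,0,0,0.7],[-0.137,-0.335,0.03,0,0,0,0.7],[-0.137,-0.335,0.03,0,0,0,0.7],[-0.137,-0.335,0.03,0,0,0,0.7],[-0.137,-0.335,0.03,0,0,0,0.7],[-0.137,-0.335,0.03,0,0,0,0.7]]'; python3 -c "
from h import *
p=ctrl.camera_params('wrist');cv2.imwrite('pics/w1.png',ctrl.camera('wrist'))
import pickle;pickle.dump(p,open('w1.pkl','wb'))
for P in [(.583,-.337,.111),(.614,-.335,.111),(.552,-.339,.111),(.4745,-.3938,.161)]:print(proj(p,P,True).round(1))
goal(.583,-.337,.082,93.2)"
```

```text
time_s: 2.52
eef_pos: [0.5823, -0.3339, 0.2017]
eef_rot: [0.0, -0.029, 1.0, 0.0]
wrist_force: [-0.1, 0.7, -0.7]
opening: 0.695
grasp_force: 0.0
[313.8 248.1]
[314.3 291.1]
[313.3 201.6]
[209.6  63.8]
goal [-0.0004 -0.0031  0.12  ] [-0.0003  0.0004  0.0015] rows 1.9 0.0
```

View pics/w1.png

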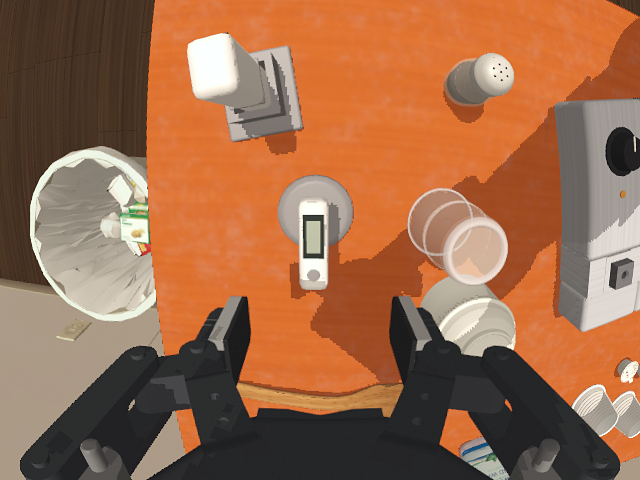

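The wrist view shows the stem handle at columns 300–328, rows 199–290, within 1–2 mm of the prediction. The approach is clear, so I'll descend and grip.

```bash
python3 jog.py '[[0,-0.003,0.05,0,0,0,0.6],[0,-0.003,0.09,0,0,0,0.6],[0,-0.003,0.11,0,0,0,0.6],[0,-0.003,0.12,0,0,0,0.6],[0,-0.003,0.12,0,0,0,0.6],[0,-0.003,0.12,0,0,0,0],[0,-0.003,0.12,0,0,0,0],[0,-0.003,0.12,0,0,0,0],[0,-0.003,0.12,0,0,0,0],[0,-0.003,0.12,0,0,0,0]]'; python3 -c "
from h import *
goal(.583,-.337,.082,93.2)"
```

```text
time_s: 3.82
eef_pos: [0.5834, -0.3388, 0.0831]
eef_rot: [0.001, -0.028, 1.0, -0.001]
wrist_force: [-0.1, 0.2, 7.1]
opening: 0.225
grasp_force: 59.1
goal [0.0003 0.0019 0.0011] [-0.0019  0.002   0.0003] rows 0.0 0.0
```

```bash
python3 jog.py '[[0,0,-0.02,0,0,0,0],[0,0,-0.06,0,0,0,0],[0,0,-0.11,0,0,0,0],[0,0,-0.15,0,0,0,0],[0,0,-0.15,0,0,0,0],[0,0,-0.15,0,0,0,0]]'; python3 -c "
from h import *
goal(.607,-.020,.228,93.2)"
```

```text
time_s: 4.58
eef_pos: [0.5822, -0.3378, 0.2314]
eef_rot: [-0.0, -0.028, 1.0, 0.0]
wrist_force: [-0.8, 0.1, -1.7]
opening: 0.223
grasp_force: 59.5
goal [-0.0426  0.3159  0.0035] [ 0.0002 -0.0003  0.0004] rows 5.1 0.0
```

```bash
python3 jog.py '[[-0.006,0.04,0,0,0,0,0],[-0.043,0.316,0,0,0,0,0],[-0.043,0.316,0,0,0,0,0],[-0.043,0.316,0,0,0,0,0],[-0.043,0.316,0,0,0,0,0],[-0.043,0.316,0,0,0,0,0],[-0.043,0.316,0.05,0,0,0,0],[-0.043,0.316,0.05,0,0,0,0],[-0.043,0.316,0.05,0,0,0,0],[-0.043,0.316,0.05,0,0,0,0]]'; python3 -c "
from h import *
goal(.607,-.020,.168,93.2)
W=ctrl.camera_params('wrist');w=ctrl.camera('wrist');S=ctrl.camera_params('scene');s=ctrl.camera('scene')
cv2.imwrite('pics/w2.png',w);cv2.imwrite('pics/s2.png',s)
P=tcp()[0]
print(W)
for z in(-.07,-.055): print(proj(W,P+[0,0,z],True),proj(S,P+[0,0,z]))
print(proj(W,(.6068,-.02,.078),True),u:=proj(S,(.6068,-.02,.078)))
u=u.astype(int);v=proj(W,(.6068,-.02,.078),True).astype(int);print(u,v)
a=cv2.resize(s[u[1]-50:u[1]+25,u[0]-30:u[0]+30],None,fx=6,fy=6,interpolation=cv2.INTER_CUBIC)
b=cv2.resize(w[v[1]-75:v[1]+75,v[0]-70:v[0]+70],None,fx=3,fy=3,interpolation=cv2.INTER_CUBIC)
cv2.imwrite('pics/c2.png',np.hstack([a,b]))
"
```

```text
time_s: 5.82
eef_pos: [0.6087, -0.021, 0.1831]
eef_rot: [0.001, -0.028, 1.0, -0.0]
wrist_force: [0.7, -0.4, -0.5]
opening: 0.221
grasp_force: 59.6
goal [0.0017 0.0011 0.0151] [-0.0007  0.0024 -0.0006] rows 0.2 0.0
{'fovy': 65.70646984690485, 'cx': 319.55978065750867, 'cy': 241.38142919016337, 'view': array([[-0.05651886,  0.99840092, -0.00110156,  0.05489409],
       [-0.95329146, -0.05429307, -0.29713237,  0.60290209],
       [-0.29671704, -0.01574347,  0.95483566, -0.1518955 ],
       [ 0.        ,  0.        ,  0.        ,  1.        ]])}
[318.85959452 257.37945671] [284.87803814 197.02757878]
[318.78329618 266.33227337] [284.91257991 189.32609775]
[320.34670627 237.97887647] [283.8818035  214.73920587]
[283 214] [320 237]
```

View pics/c2.png

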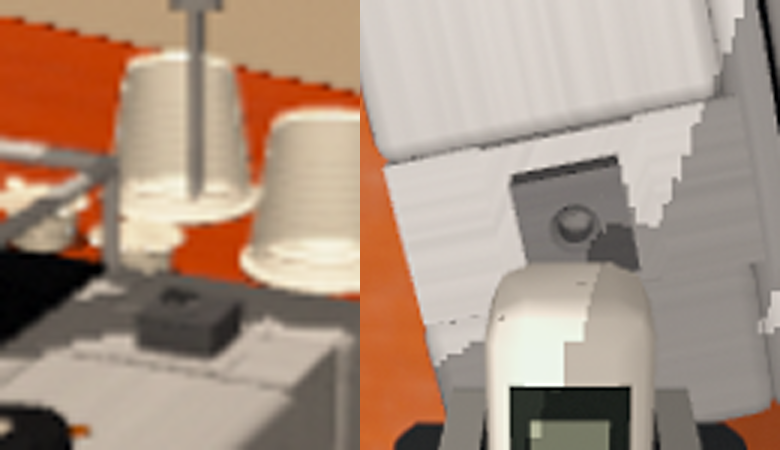

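In the scene crop the stem tip is at (285.3,197.0), matching its prediction, and the hole is at (283.0,213.5). The wrist crop shows the hole at (321.7,237). That puts the well about 1.5 mm from my first estimate, near (0.606,−0.0185).

```bash
python3 jog.py '[[0,0,0,0,0,0,0],[0,0,0,0,0,0,0]]'; python3 -c "
from h import *
goal(.6058,-.0182,.155,93.2)"
```

```text
time_s: 6.18
eef_pos: [0.6079, -0.0203, 0.1818]
eef_rot: [0.0, -0.028, 1.0, -0.0]
wrist_force: [-0.5, -0.2, -0.7]
opening: 0.225
grasp_force: 59.6
goal [0.002  0.0022 0.0268] [-0.0002  0.0006  0.0001] rows 0.4 0.0
```

```bash
python3 jog.py '[[0.002,0.0022,0,0,0,0,0],[0.002,0.0022,0.015,0,0,0,0],[0.002,0.0022,0.027,0,0,0,0],[0.002,0.0022,0.031,0,0,0,0],[0.002,0.0022,0.035,0,0,0,0],[0.002,0.0022,0.04,0,0,0,0],[0.002,0.0022,0.045,0,0,0,0],[0.002,0.0022,0.045,0,0,0,0]]'
```

```text
time_s: 7.18
eef_pos: [0.606, -0.0186, 0.1361]
eef_rot: [0.0, -0.028, 1.0, -0.0]
wrist_force: [3.1, -3.5, -3.4]
opening: 0.223
grasp_force: 59.2
```

```bash
python3 jog.py '[[-0.001,-0.001,0,0,0,0,0],[-0.001,-0.001,0.012,0,0,0,0],[-0.001,-0.001,0.024,0,0,0,0],[-0.001,-0.001,0.035,0,0,0,0],[-0.001,-0.001,0.042,0,0,0,0],[-0.001,-0.001,0.047,0,0,0,0],[-0.001,-0.001,0.047,0,0,0,0],[-0.001,-0.001,0.047,0,0,0,0]]'
```

```text
time_s: 8.18
eef_pos: [0.6065, -0.0189, 0.0894]
eef_rot: [-0.0, -0.028, 1.0, 0.0]
wrist_force: [1.2, -0.2, -1.5]
opening: 0.224
grasp_force: 59.5
```

```bash
python3 jog.py '[[0,0,0.003,0,0,0,0],[0,0,0.0035,0,0,0,0],[0,0,0.0035,0,0,0,0],[0,0,0.0035,0,0,0,0.5],[0,0,0.0035,0,0,0,0.5],[0,0,0.0035,0,0,0,0.5]]';  python3 jog.py '[[0,0,-0.02,0,0,0,0.5],[0,0,-0.06,0,0,0,0.5],[0,0,-0.10,0,0,0,0.5],[0,0,-0.12,0,0,0,0.6],[0,0,-0.12,0,0,0,0.6]]'; python3 -c "
from h import *
W=ctrl.camera_params('wrist');w=ctrl.camera('wrist');s=ctrl.camera('scene');S=ctrl.camera_params('scene')
cv2.imwrite('pics/c3.png',np.hstack([cv2.resize(w,(440,330)),cv2.resize(s[130:250,220:340],(330,330),interpolation=cv2.INTER_CUBIC)]))
print(proj(S,(.6065,-.0187,.114)),proj(S,(.6065,-.0187,.078)))
goal(.4745,-.3938,.24,103.3)"
```

```text
time_s: 8.93
eef_pos: [0.6066, -0.019, 0.0857]
eef_rot: [-0.0, -0.028, 1.0, 0.0]
wrist_force: [-0.0, -0.1, 0.1]
opening: 0.501
grasp_force: 0.0
time_s: 9.55
eef_pos: [0.6078, -0.0192, 0.208]
eef_rot: [0.002, -0.028, 1.0, -0.001]
wrist_force: [-0.3, 0.6, -0.1]
opening: 0.601
grasp_force: 0.0
[283.30376374 196.52381377] [283.24651801 214.63288054]
goal [ 0.1523 -0.367  -0.0353] [ 0.0007 -0.0017 -0.176 ] rows 6.4 0.9
```

View pics/c3.png

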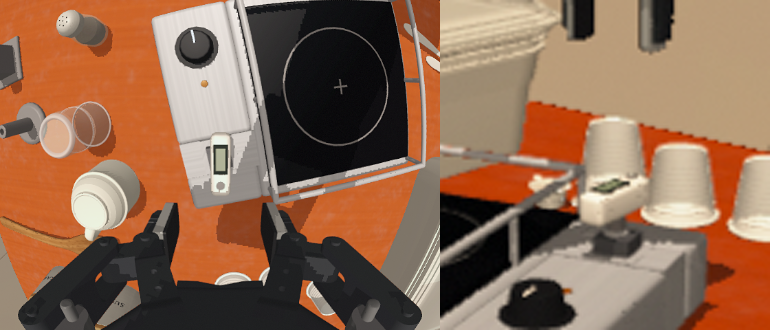

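The stem thermometer stands home in the well, with its handle about 18 px above the collar as predicted. Next is the IR pen.

```bash
python3 jog.py '[[0.01,-0.03,-0.02,0,0,0,0.7],[0.152,-0.367,-0.04,0,0,-0.176,0.7],[0.152,-0.367,-0.04,0,0,-0.176,0.7],[0.152,-0.367,-0.04,0,0,-0.176,0.7],[0.152,-0.367,-0.04,0,0,-0.176,0.7],[0.152,-0.367,-0.04,0,0,-0.176,0.7],[0.152,-0.367,-0.04,0,0,-0.176,0.7],[0.152,-0.367,-0.04,0,0,-0.176,0.7],[0.152,-0.367,-0.04,0,0,-0.176,0.7],[0.152,-0.367,-0.04,0,0,-0.176,0.7]]'; python3 -c "
from h import *
W=ctrl.camera_params('wrist');w=ctrl.camera('wrist');cv2.imwrite('pics/w4.png',w)
a=np.radians(13.3);c,s=np.cos(a),np.sin(a)
for dx,dy in((17,13),(17,-13),(-17,-13),(-17,13),(0,0)):
  print(proj(W,(.4745+(c*dx-s*dy)/1e3,-.3938+(s*dx+c*dy)/1e3,.161),True).round(1))
goal(.4745,-.3938,.106,103.3)"
```

```text
time_s: 10.9
eef_pos: [0.4759, -0.3922, 0.2449]
eef_rot: [-0.0, -0.117, 0.993, 0.001]
wrist_force: [0.7, -0.3, 0.2]
opening: 0.702
grasp_force: 0.0
[336.3 272.8]
[296.5 272.7]
[295.6 222.1]
[337.2 222.2]
[316.4 248. ]
goal [ 0.0018 -0.0013  0.1392] [ 0.0012 -0.0003  0.0021] rows 2.2 0.0
```

View pics/w4.png

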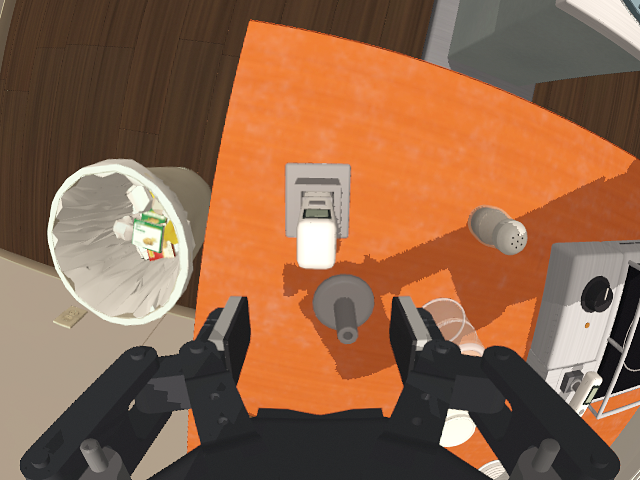

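The wrist view shows the pen's top at columns 298–336, rows 219–270, matching the prediction, and it is square to the fingers.

```bash
python3 jog.py '[[0.002,-0.001,0.04,0,0,0,0.7],[0.002,-0.001,0.09,0,0,0,0.7],[0.002,-0.001,0.13,0,0,0,0.7],[0.002,-0.001,0.139,0,0,0,0.7],[0.002,-0.001,0.139,0,0,0,0.7],[0.002,-0.001,0.139,0,0,0,0],[0.002,-0.001,0.139,0,0,0,0],[0.002,-0.001,0.139,0,0,0,0],[0.002,-0.001,0.139,0,0,0,0],[0.002,-0.001,0.139,0,0,0,0]]'; python3 jog.py '[[0,0,-0.01,0,0,0,0],[0,0,-0.04,0,0,0,0],[0,0,-0.08,0,0,0,0],[0,0,-0.12,0,0,0,0],[0,0,-0.15,0,0,0,0],[0,0,-0.15,0,0,0,0],[0,0,-0.15,0,0,0,0]]';python3 -c "
from h import *
goal(.5142,.116,.256,103.3)"
```

```text
time_s: 12.2
eef_pos: [0.4747, -0.3963, 0.109]
eef_rot: [0.001, -0.116, 0.993, -0.001]
wrist_force: [-0.2, 1.8, 6.7]
opening: 0.297
grasp_force: 59.1
time_s: 13.08
eef_pos: [0.4733, -0.3949, 0.2556]
eef_rot: [-0.0, -0.116, 0.993, 0.001]
wrist_force: [0.9, 0.4, -2.0]
opening: 0.296
grasp_force: 59.6
goal [-1.574e-01  4.878e-01  2.000e-04] [ 0.0016 -0.0008  0.    ] rows 8.2 0.0
```

```bash
python3 jog.py '[[-0.01,0.03,0,0,0,0,0],[-0.03,0.085,0,0,0,0,0],[-0.048,0.145,0,0,0,0,0],[-0.157,0.488,0,0,0,0,0],[-0.157,0.488,0,0,0,0,0],[-0.157,0.488,0,0,0,0,0],[-0.157,0.488,0,0,0,0,0],[-0.157,0.488,0,0,0,0,0],[-0.157,0.488,0,0,0,0,0],[-0.157,0.488,0,0,0,0,0]]'; python3 jog.py '[[0,0,0,0,0,0,0],[0,0,0,0,0,0,0]]';python3 -c "
from h import *
goal(.5142,.116,.193,103.3)"
```

```text
time_s: 14.32
eef_pos: [0.5128, 0.1187, 0.2547]
eef_rot: [-0.002, -0.118, 0.993, 0.001]
wrist_force: [-0.1, -0.2, -0.6]
opening: 0.299
grasp_force: 59.9
time_s: 14.58
eef_pos: [0.514, 0.1144, 0.2561]
eef_rot: [-0.001, -0.115, 0.993, -0.0]
wrist_force: [0.2, -0.6, -0.9]
opening: 0.293
grasp_force: 59.9
goal [-0.0006  0.0015  0.0631] [ 0.     -0.0014 -0.0016] rows 1.0 0.0
```

```bash
python3 jog.py '[[0,0.001,0.02,0,0,0,0],[0,0.001,0.04,0,0,0,0],[0,0.001,0.052,0,0,0,0],[0,0.001,0.059,0,0,0,0],[0,0.001,0.063,0,0,0,0],[0,0.001,0.063,0,0,0,0],[0,0.001,0.063,0,0,0,0],[0,0.001,0.063,0,0,0,0]]';python3 -c "
from h import *
P=tcp()[0];S=ctrl.camera_params('scene');s=ctrl.camera('scene');w=ctrl.camera('wrist');W=ctrl.camera_params('wrist')
L=P-[0,0,.098];print('lens',L,proj(S,L),'cross',proj(S,(.5142,.116,.07)),proj(W,(.5142,.116,.07),True))
cv2.imwrite('pics/c5.png',np.hstack([cv2.resize(s[120:250,120:300],(540,390),interpolation=cv2.INTER_CUBIC),cv2.resize(w[150:350,250:380],(254,390))]))
"
```

```text
time_s: 15.58
eef_pos: [0.5143, 0.1167, 0.1943]
eef_rot: [0.0, -0.116, 0.993, -0.0]
wrist_force: [0.2, 0.3, -0.4]
opening: 0.295
grasp_force: 60.0
lens [0.51431475 0.11668026 0.0963156 ] [196.9186943  202.95547198] cross [198.03191466 216.11934728] [317.79707406 232.9919222 ]
```

View pics/c5.png

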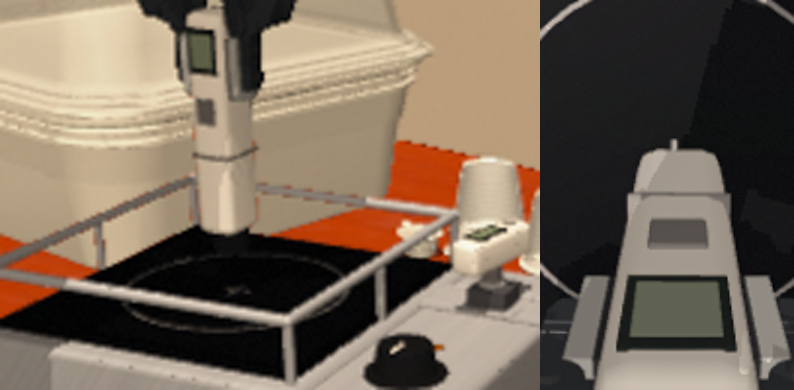

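The scene crop shows the lens at about (197,203), as predicted, and the cross at (199,216.7). The lens is centred within about 2 mm and 26 mm above the glass. I'll check that the pen is upright, settle, and hand in.

```bash
python3 jog.py '[[0,0,0,0,0,0,0],[0,0,0,0,0,0,0],[0,0,0,0,0,0,0],[0,0,0,0,0,0,0]]'; python3 -c "
from h import *
P=tcp()[0];S=ctrl.camera_params('scene')
for z in(0,.015,.14):q=proj(S,P+[0,0,z-.098]);print(q,(q-[120,120])*3)
print(ctrl.hand_in())"
```

```text
time_s: 16.18
eef_pos: [0.514, 0.1166, 0.1938]
eef_rot: [-0.0, -0.116, 0.993, -0.0]
wrist_force: [-0.1, 0.7, -2.4]
opening: 0.3
grasp_force: 60.0
[196.85127586 203.24944345] [230.55382758 249.74833036]
[196.32193316 195.66932119] [228.96579947 227.00796357]
[191.63232713 128.51474102] [214.8969814   25.54422307]
the job is handed in; nothing more can be done
None
```

The job is handed in at 16.2 s, but no verdict was printed: the stem thermometer stands home in the well and released, and the infrared thermometer is held still and upright, lens about 2 mm off the cross and 26 mm above the glass.

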